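# Bolt the service tray and hold the computer's sprung hood at the index

## Task

Slide the barrel bolt fully home into its keeper so that the tray under the computer cannot run out, and only then lift the computer's sprung hood by its front handle until the nib on its edge is level with the nib of the thumbscrew index on the quadrant, without swinging it clearly past. Finish while still holding the hood steady there with the gripper (it springs shut if let go), so that I can reach inside. Do not pull the tray out or shift the index, and leave the other things on the bench where they are.

Things in the scene. Friction and masses are not known exactly. Their poses are not given: they have to be found in the camera images.
- runners: Two dark steel runner channels (330 mm long) screwed to the bench, at a varying place and yaw. Origin on the bench under the middle of the computer. x runs from the computer's front (the robot's side) to its rear, y to its left, z up. Runners and keeper never move.
- keeper_mouth (a point): Centre of the mouth of the bolt's keeper, 47 mm above the bench: two upright steel cheeks (60 mm high, 19 mm apart, 30 mm deep) with a bridge over them, fixed to the bench to the right of the tray, in line with the bolt.
- tray (a joint): How far the dark steel tray (300 x 380 mm, its top 32 mm above the bench) has run out of the runners towards the robot (-x of the runners), in m, 0 to 0.12; 0 is home, as it starts. It rolls at about 8 N unless bolted; bolted, it has 3.5 mm of play. The computer and the bolt ride on it.
- bolt (a joint): How far the bolt is shot, in m: 0 drawn, 0.030 fully home against its stop, its end 17 mm inside the keeper. It has a round nose. It starts between 0 and 0.008. It slides to the right (-y of the runners) against about 3 N of friction and stays where it is left.
- bolt_knob (a point): Centre of the bolt's upright steel knob, a cylinder 14 mm in diameter, 26 mm high, its axis vertical, its top 86 mm above the bench. Below it a 12 mm rod runs along y of the runners through two straps with tops 55 mm above the bench. The computer's right side wall, 135 mm high, is 60 mm from the knob's centre with the bolt drawn.
- hood (a joint): Opening angle of the hood in rad: 0 shut (as it starts), growing as its front edge rises, to 1.2. Spring hinge along the computer's top rear edge; spring and weight pull it shut with about 6 N at the handle when shut, 10 N at 0.7 rad. It springs shut when let go.
- hood_hinge (a point): Point on the hinge axis of the hood, at the middle of the computer's width, 132 mm above the bench. The axis runs along y of the runners. Its x and y axes are those of the runners.
- hood_handle (a point): Middle of the hood's pull handle: a round steel bar 10 mm in diameter, 110 mm long, parallel to the hinge, 38 mm clear of the hood's front face, on two end posts, nothing under it. Shut, it is 124 mm above the bench, 288 mm in front of the hinge axis and 8 mm below it. The hood is grey steel sheet, 252 x 246 mm, on a computer 250 x 240 x 95 mm; the handle turns with it.
- index (a joint): Angle of the thumbscrew index on the quadrant, in rad, measured like hood: the two nibs are level when hood equals index. Set between 0.45 and 0.75 beforehand and clamped; it is only a mark and does not stop the hood.
- index_nib (a point): Tip of the aluminium index nib, 158 mm from the hinge axis. The index is a 10 mm saddle with an 18 mm thumbscrew on its outside, on the quadrant: an upright steel arc at the computer's left side, outer radius 148 mm about the hinge axis, 132 mm left of the computer's middle. Its x axis points along the radius to the hinge axis.
- hood_nib (a point): Tip of the steel nib on the hood's left edge, 162 mm from the hinge axis, 3 mm thick, just outside the quadrant's arc. Its x axis points along the hood's surface to the hinge axis.
- hard_drive: Loose bystander: 3.5 inch hard drive 147 x 102 x 22 mm lying on the bench at the right; origin at the centre of its underside.
- screwdriver: Loose bystander: screwdriver lying on the bench at the right; origin at its underside.
- duster: Loose bystander: air duster can 60 mm in diameter and 190 mm high standing on the bench at the left; origin at the centre of its underside.
- screw_tray: Loose bystander: shallow divided plastic tray 120 x 160 x 30 mm at the left; origin at the centre of its underside.

How it is judged:
By the outcome, as a careful person would: the job done as asked, in the order asked, and still so for the second after the job is handed in, while the arm keeps its last pose, push and grip.
It also fails if it takes over 54 s, if anything falls off the work surface, if the arm or the gripper's body presses on something with over 40 N, if the wrist force passes 120 N, or if a joint passes its speed limit or range.

## Robot

A 6-joint arm with a two-finger parallel gripper is mounted at the origin on the work surface. World frame = base frame: x ahead of the robot, y to its left, z up, the work surface at z = 0. Lengths are in mm, angles in rad, forces in N, time in s.
With the tool pointing down it reaches from about 350 to 975 mm from the base axis. Payload 7.1 kg.
Tool frame: the origin (TCP) lies midway between the tips of the shut fingers; the grasp point (between the pads) lies 19 mm behind it (ctrl.grasp_offset is the distance from the TCP to the grasp point, in mm); z points along the fingers, y is the line along which they close (so a half turn about z gives the same grasp; the last joint's range is limited). The gripper opens to 88 mm and grips with 3 to 60 N. Pads are 20 mm wide; open, the fingers measure 115 mm over their backs; the gripper's body (75 mm by 178 mm) begins 61 mm behind the grasp point.
Start: joints at [-1.334, 0.423, 1.63, -0, 1.089, -0.019], TCP at [158.156, -604.642, 222.675] pointing down, gripper open.
Joint ranges: [-3, 3], [-0.9, 2.11], [0.09, 2.58], [-1.31, 4.45], [0.11, 2.69], [-2.54, 2.54]. Speed limits (rad/s): [2.39, 2.39, 3.01, 3.14, 3.14, 3.14].

## Interface

Orientations are given as a rotation vector (axis times angle).
In Python, from workcell import ctrl gives the robot as it stands. The module is installed in compiled form; this text tells all that it offers.
- The arm moves only by the tool servo_tool, never from a script. Its argument "rows" is a list of rows, each a list of 7 numbers: the turn, a rotation vector about the tool's x, y, z as a fraction of full scale, then the shift along the tool's x, y, z as a fraction of full scale, then the finger opening in mm, from 0 to 87.8. A call has 1 to 10 rows; each row is the pose to reach, as a shift and turn from the pose commanded when the call began, along the tool's axes at that moment; what a row does not reach only later rows make up. Full scale, the value 1, is 20 cm for a shift and 1.5 rad for a turn. A row lasts 1/8 s, in which the tool goes at most 62.5 mm and 10.7 degrees, less where a joint would pass 70% of its speed; a pose out of reach is approached as far as the arm can. A call with a number of a shift or a turn outside -1 to 1 is refused whole. A call with a gripper value outside its range is refused whole. The fingers move at their own pace and stop on an object; the grip force is fixed at half the most. Time passes only in rows, so rows that repeat a pose let the fingers close. It gives the time, the measured TCP pose, the force, the opening and the grip force at its end, in the units of the state.
- ctrl.get_obs(): the state, without advancing time (a new reading comes with each control period).
- ctrl.get_image(name): name is "scene" or "top"; returns (picture, depth): 420x560x3 uint8, red, green, blue; 420x560 float32, mm along the optical axis (not along the pixel's ray), 0 where there is no reading.
- ctrl.camera_info(name): a dict with "intrinsics" (3x3 intrinsics, pixels), "R" (3x3) and "t" (3): a world point X has camera coordinates R X + t. Camera axes: x right, y down, z forward; pixel columns grow to the right and rows downward; lengths in mm; the calibration is good to about 2 mm. A picture is of the moment at which its call begins. camera_info takes no time and is no camera call.
- ctrl.close_job(): hands the job in; it is judged then, once.
The state is a dict: "t": time; "qpos": joint angles; "qvel": joint speeds; "joint_torque": joint torques, N m; "ee_pos": TCP position; "orientation": TCP orientation; "ft_force": force on the tool from outside, world axes, zero at the start; "moment": the same for the moment, N m; "width": finger opening in mm; "grasp_force": force on a finger pad.
Only numpy, scipy, OpenCV 4.12 (cv2) and the standard library are available. Lean on these libraries where they do the work, as an engineer would, in place of code of your own. Each camera call takes 0.05 s, during which the arm holds its last target. There are 200 camera calls.

## Working session

There is one attempt and no reset: what is moved stays moved. The work goes in short steps, Python scripts to look and compute and a tool call to move; the robot and the scene stay as the last step left them, time stands still between calls to the robot, and variables do not carry over. Pictures are saved under pics/ and viewed, at most 10 in all, crops included, and the job is handed in when it is done.

Besides the shell and the picture viewer there is one more tool, called after ">>>" as name([rows], argument=value, ...), one row to a line, values as JSON. servo_tool: Moves the arm, as the interface text tells. Its arguments: {"type":"object","properties":{"rows":{"type":"array","items":{"type":"array","items":{"type":"number"}}}},"required":["rows"]}

```bash
mkdir -p pics; cat > h.py <<'E'
import numpy as np, cv2
from workcell import ctrl
from scipy.spatial.transform import Rotation as Rn
def grab(n,save=None):
    p,d=ctrl.get_image(n)
    if save: cv2.imwrite(f'pics/{save}.png',p[:,:,::-1]); np.savez(f'pics/{save}.npz',p=p,d=d)
    return p,d
def cloud(n,d):
    c=ctrl.camera_info(n);K=np.array(c['intrinsics']);R=np.array(c['R']);t=np.array(c['t'])
    v,u=np.mgrid[:d.shape[0],:d.shape[1]]
    X=np.stack([(u-K[0,2])/K[0,0]*d,(v-K[1,2])/K[1,1]*d,d],-1)
    return (X-t)@R
def proj(n,P):
    c=ctrl.camera_info(n);q=np.array(c['R'])@np.array(P)+np.array(c['t']);q=np.array(c['intrinsics'])@q
    return q[:2]/q[2]
def st():
    o=ctrl.get_obs()
    print('t',o['t'],'pos',np.round(o['ee_pos'],1),'rv',np.round(o['orientation'],4),'f',np.round(o['ft_force'],1),'w',np.round(o['width'],1),'g',np.round(o['grasp_force'],1),'q',np.round(o['qpos'],3))
    return o
E
python3 - <<'E'
from h import *
for n in('scene','top'):
    p,d=grab(n,n+'0'); c=ctrl.camera_info(n); print(n,-np.array(c['R']).T@c['t'])
    print(np.round(c['R'],3),c['intrinsics'])
o=st(); print(Rn.from_rotvec(o['orientation']).as_matrix().round(3), ctrl.grasp_offset)
E
```

```text
scene [1562.10368918 -482.91534205  967.4886976 ]
[[ 0.455  0.89  -0.012]
 [ 0.554 -0.294 -0.779]
 [-0.697  0.348 -0.627]] [[523.09874781   0.         275.33546014]
 [  0.         523.09874781 218.28569578]
 [  0.           0.           1.        ]]
top [ 382.40086505   17.83492379 1363.17401089]
[[-0.013 -1.     0.013]
 [-0.983  0.01  -0.183]
 [ 0.183 -0.015 -0.983]] [[467.63051387   0.         271.39442637]
 [  0.         467.63051387 209.97219963]
 [  0.           0.           1.        ]]
t 0.1 pos [ 158.  -604.2  222. ] rv [-3.1146e+00 -4.0060e-01  2.0000e-04] f [ 0.5  0.1 -0.1] w 87.5 g 0.0 q [-1.334  0.424  1.631 -0.     1.089 -0.019]
[[ 0.967  0.253 -0.   ]
 [ 0.253 -0.967  0.001]
 [ 0.    -0.001 -1.   ]] 18.700000000000003
```

View pics/scene0.png

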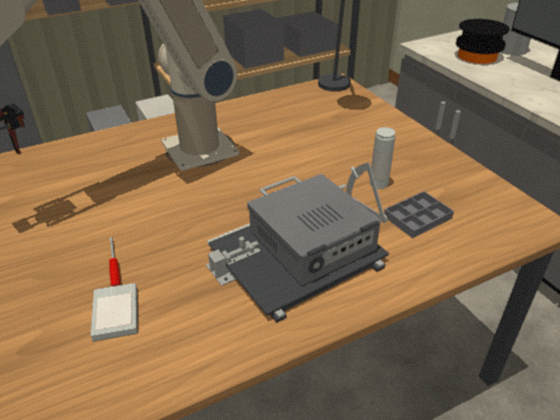

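View pics/top0.png

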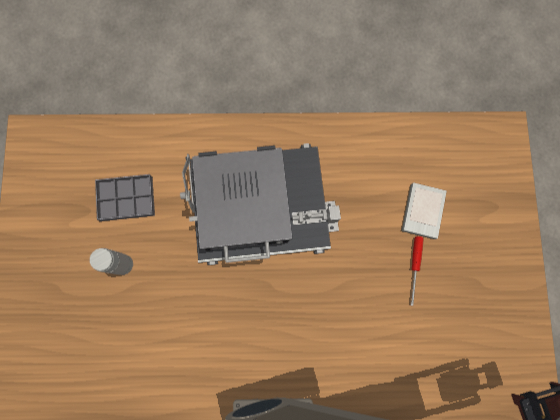

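The scene picture shows the computer at about (315,225), with the bolt and keeper at (235,255). In the top picture the hood is at (242,200), its handle at (246,257), the knob near (310,214), the keeper at (333,215) and the quadrant at (188,185).

```bash
python3 - <<'E'
from h import *
D=np.load('pics/top0.npz');p,d=D['p'],D['d'];X=cloud('top',d)
w=np.zeros(d.shape,bool);w[130:275,180:350]=1
m=w&(X[...,2]>125)&(X[...,2]<150)
l,lab,s,c=cv2.connectedComponentsWithStats(m.astype(np.uint8));i=1+s[1:,4].argmax();mm=cv2.morphologyEx((lab==i).astype(np.uint8),cv2.MORPH_OPEN,np.ones((9,9)))>0
print('hood',cv2.minAreaRect(X[mm][:,:2].astype(np.float32)),'z',np.median(X[mm][:,2]))
m=w&(X[...,2]>26)&(X[...,2]<37)
print('tray',cv2.minAreaRect(X[m][:,:2].astype(np.float32)),np.median(X[m][:,2]))
for r in range(204,228,2): print(r,[int(z) for z in X[r,288:346:2,2]])
m=w.copy();m[:, :290]=0;m&=(X[...,2]>70)
print('knob px',np.argwhere(m).tolist()[:60]);print(X[m].round(0)[:40].tolist())
m=w&(X[...,2]>105)&(X[...,2]<140);m[:248]=0
print('handle',cv2.minAreaRect(X[m][:,:2].astype(np.float32)),np.median(X[m][:,2]))
a=cv2.resize(p[135:275,170:350,::-1],None,fx=4.2,fy=4.2,interpolation=cv2.INTER_CUBIC);cv2.imwrite('pics/topc.png',a)
S=np.load('pics/scene0.npz')['p'];a=cv2.resize(S[150:320,200:400,::-1],None,fx=3.5,fy=3.5,interpolation=cv2.INTER_CUBIC);cv2.imwrite('pics/scc.png',a)
E
```

```text
hood ((652.9495239257812, 80.01683807373047), (260.4853210449219, 245.75802612304688), 5.3718719482421875) z 135.32336834668087
tray ((653.8748168945312, 18.025985717773438), (323.9946594238281, 411.5846252441406), 5.975865364074707) 32.467475421508425
204 [129, 35, 35, 36, 33, 31, 28, 32, 34, 31, 28, 33, 36, 35, 36, 33, 32, 35, 29, 6, 5, 2, 9, 4, -2, 1, -1, 0, -5]
206 [135, 31, 35, 32, 30, 35, 28, 31, 33, 33, 32, 35, 34, 33, 29, 36, 30, 35, 30, 5, 6, 63, 63, 61, 61, 67, -2, 0, 2]
208 [136, 32, 34, 33, 34, 30, 33, 26, 27, 31, 26, 34, 34, 36, 33, 35, 28, 37, 34, 4, 52, 62, 65, 69, 67, 59, 0, 4, 1]
210 [132, 32, 34, 29, 31, 27, 36, 32, 35, 33, 31, 36, 36, 34, 35, 33, 33, 51, 51, 53, 43, 59, 61, 61, 66, 61, 0, -1, 1]
212 [135, 37, 36, 38, 38, 52, 57, 54, 32, 33, 80, 85, 32, 28, 36, 43, 33, 49, 56, 51, 10, 61, 60, 62, 64, 59, -1, -7, 0]
214 [131, 36, 37, 38, 33, 48, 57, 55, 53, 66, 87, 92, 54, 52, 52, 54, 49, 51, 56, 54, 7, 62, 63, 62, 67, 64, 4, 1, 0]
216 [132, 33, 40, 51, 50, 53, 58, 50, 52, 53, 84, 71, 53, 54, 53, 54, 45, 46, 52, 55, 5, 67, 67, 63, 59, 67, 64, 0, -7]
218 [137, 28, 35,
[... 1641 characters left out ...]
0], [615.0, -109.0, 90.0], [618.0, -178.0, 70.0], [613.0, -101.0, 88.0], [614.0, -104.0, 81.0], [613.0, -106.0, 88.0], [613.0, -109.0, 86.0], [613.0, -112.0, 88.0], [611.0, -101.0, 86.0], [611.0, -104.0, 85.0], [610.0, -106.0, 88.0], [610.0, -109.0, 87.0], [611.0, -112.0, 83.0], [613.0, -184.0, 70.0], [608.0, -101.0, 87.0], [607.0, -103.0, 87.0], [607.0, -106.0, 88.0], [607.0, -108.0, 93.0], [608.0, -112.0, 85.0], [608.0, -99.0, 71.0], [606.0, -101.0, 80.0], [605.0, -103.0, 86.0], [605.0, -106.0, 86.0], [605.0, -109.0, 85.0], [382.0, 18.0, 1363.0], [602.0, -103.0, 85.0]]
handle ((494.3913879394531, 98.231201171875), (183.3928985595703, 35.63428497314453), 88.7910385131836) 127.10796894825904
```

View pics/topc.png

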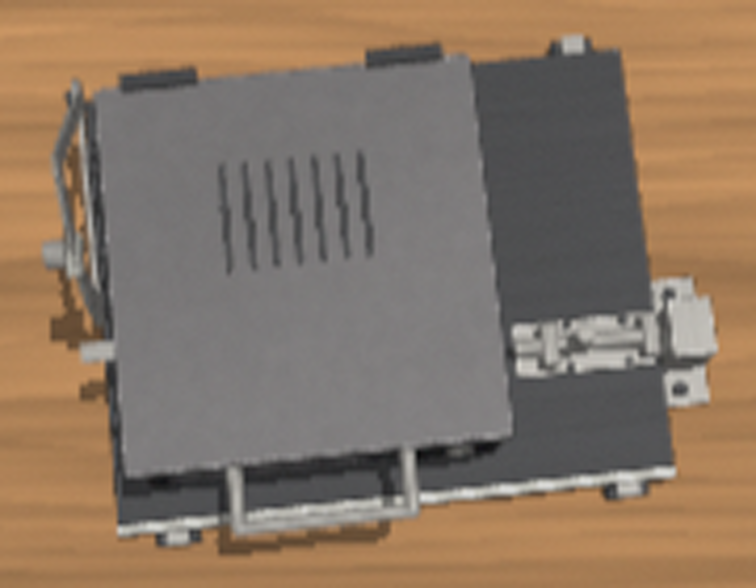

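View pics/scc.png

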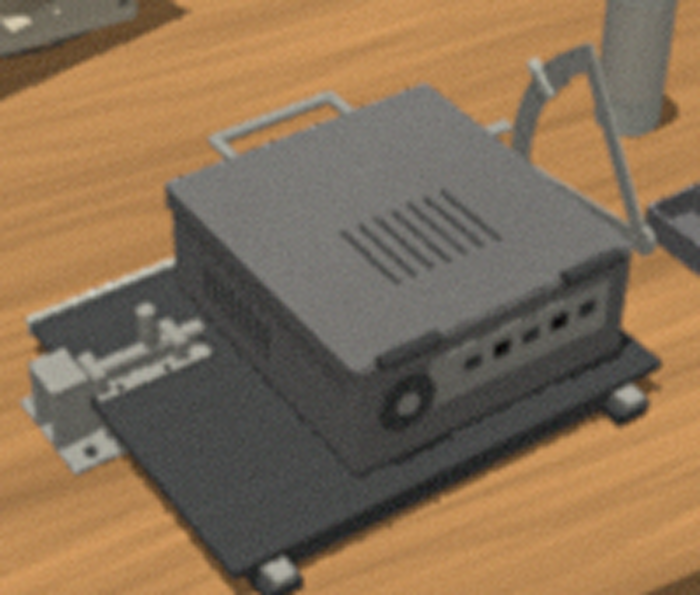

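The crops show the knob at full-image (309,213), the handle bar from about (226,260) to (268,256), the hood nib at (193,219) and the index at (185,195). The yaw is about +5.5°. Next I turn these pixels into positions.

```bash
cat >> h.py <<'E'
def ray(n,uv,pt,nrm):
    c=ctrl.camera_info(n);R=np.array(c['R']);C=-R.T@np.array(c['t'])
    v=R.T@np.linalg.inv(np.array(c['intrinsics']))@np.array([uv[0],uv[1],1.]);nrm=np.array(nrm,float)
    return C+v*(nrm@(np.array(pt)-C))/(nrm@v)
E
python3 - <<'E'
from h import *
Z=[0,0,1]
f=lambda u,v:(u/4.2+170-.38,v/4.2+135-.38)
g=lambda u,v:(u/3.5+200-.36,v/3.5+150-.36)
A=ray('top',f(237,525),[0,0,124],Z);B=ray('top',f(413,510),[0,0,124],Z)
print('bar ends',A,B,np.linalg.norm(A-B),'yaw',np.degrees(np.arctan2(B[0]-A[0],A[1]-B[1])))
A2=ray('scene',g(216,141),[0,0,124],Z);B2=ray('scene',g(332,99),[0,0,124],Z)
print('bar scene',A2,B2,np.linalg.norm(A2-B2))
# hood corners top z=135
for q in [(95,92),(468,55),(512,435),(125,476)]: print('hood c',ray('top',f(*q),[0,0,134],Z).round(1))
for q in [(168,185),(360,372),(628,253),(425,86)]: print('hood c scene',ray('scene',g(*q),[0,0,134],Z).round(1))
print('knob top',ray('top',f(585,327),[0,0,86],Z),ray('scene',g(145,309),[0,0,86],Z))
E
```

```text
bar ends [481.0263284  120.14464347 124.        ] [489.13922391   9.41110451 124.        ] 111.03033695222163 yaw 4.190289929371174
bar scene [494.28788051   8.14284685 124.        ] [486.13774262 116.87625571 124.        ] 109.03842877516226
hood c [761.7 212.7 134. ]
hood c [784.6 -29.9 134. ]
hood c [534.7 -53.4 134. ]
hood c [511.7 189.5 134. ]
hood c scene [541.1 -54.6 134. ]
hood c scene [789.1 -28.  134. ]
hood c scene [769.9 203.2 134. ]
hood c scene [518.1 185.1 134. ]
knob top [ 611.9927426  -106.02706877   86.        ] [ 611.73109922 -108.11571044   86.        ]
```

>>> servo_tool([
  [0,0,-0.12,0.25,-0.17,0,0],
  [0,0,-0.24,0.5,-0.35,0,0],
  [0,0,-0.36,0.75,-0.52,0,0],
  [0,0,-0.48,0.95,-0.66,0,0],
  [0,0,-0.6,0.95,-0.66,0,0],
  [0,0,-0.72,0.95,-0.66,0,0],
  [0,0,-0.84,0.95,-0.66,0,0],
  [0,0,-0.94,0.95,-0.66,0,0],
  [0,0,-0.94,0.95,-0.66,0,0],
])

```text
t: 1.23
ee_pos: [308.5, -428.6, 222.4]
orientation: [-2.115, -2.323, -0.0]
ft_force: [0.1, -0.1, -0.0]
width: 1.8
grasp_force: 0.0
```

>>> servo_tool([
  [0,0,0,0.2,0.21,0,0],
  [0,0,0,0.4,0.42,0,0],
  [0,0,0,0.6,0.63,0,0],
  [0,0,0,0.8,0.83,0,0],
])

```text
t: 1.72
ee_pos: [459.7, -252.4, 222.7]
orientation: [2.118, 2.32, 0.0]
ft_force: [1.3, -0.8, -0.4]
width: 0.5
grasp_force: 0.0
```

>>> servo_tool([
  [0,0,0,0.2,0.21,0,0],
  [0,0,0,0.4,0.42,0,0],
  [0,0,0,0.6,0.63,0.2,0],
  [0,0,0,0.8,0.83,0.2,0],
  [0,0,0,0.8,0.83,0.2,0],
  [0,0,0,0.8,0.83,0.2,0],
])

```text
t: 2.48
ee_pos: [608.2, -78.8, 182.3]
orientation: [-2.114, -2.323, 0.001]
ft_force: [0.1, 0.2, 0.5]
width: 0.4
grasp_force: 0.0
```

```bash
python3 - <<'E'
from h import *
o=st(); print(Rn.from_rotvec(o['orientation']).as_matrix().round(3))
E
```

```text
t 2.475 pos [608.2 -78.8 182.3] rv [-2.1142e+00 -2.3228e+00  1.3000e-03] f [0.1 0.2 0.5] w 0.4 g 0.0 q [-0.148  0.454  1.686 -0.     1.003 -0.242]
[[-0.094  0.996 -0.001]
 [ 0.996  0.094 -0.   ]
 [-0.    -0.001 -1.   ]]
```

>>> servo_tool([
  [0,0,0,0.01,0,0.2,0],
  [0,0,0,0.01,0,0.4,0],
  [0,0,0,0.01,0,0.5,0],
  [0,0,0,0.01,0,0.58,0],
  [0,0,0,0.01,0,0.58,0],
  [0,0,0,0.01,0,0.58,0],
])

```text
t: 3.22
ee_pos: [609.3, -77.1, 67.7]
orientation: [2.113, 2.323, 0.002]
ft_force: [0.4, 0.6, -0.2]
width: 0.4
grasp_force: 0.0
```

>>> servo_tool([
  [0,0,0,-0.02,0,0,0],
  [0,0,0,-0.04,0,0,0],
  [0,0,0,-0.06,0,0,0],
  [0,0,0,-0.08,0,0,0],
  [0,0,0,-0.1,0,0,0],
  [0,0,0,-0.1,0,0,0],
])

```text
t: 3.98
ee_pos: [610.5, -97.1, 66.7]
orientation: [2.114, 2.324, -0.0]
ft_force: [-0.9, 0.4, 0.7]
width: 0.1
grasp_force: 0.3
```

>>> servo_tool([
  [0,0,0,-0.015,0,0,0],
  [0,0,0,-0.03,0,0,0],
  [0,0,0,-0.045,0,0,0],
  [0,0,0,-0.06,0,0,0],
  [0,0,0,-0.075,0,0,0],
])

```text
t: 4.6
ee_pos: [611.8, -111.9, 66.6]
orientation: [-2.113, -2.324, 0.0]
ft_force: [0.5, 2.8, 1.6]
width: 0.4
grasp_force: 1.6
```

>>> servo_tool([
  [0,0,0,-0.015,0,0,0],
  [0,0,0,-0.02,0,0,0],
  [0,0,0,-0.025,0,0,0],
])

```text
t: 4.97
ee_pos: [612.3, -116.7, 66.6]
orientation: [-2.114, -2.324, 0.0]
ft_force: [-0.0, 2.2, 1.2]
width: 0.7
grasp_force: 1.5
```

>>> servo_tool([
  [0,0,0,-0.005,0,0,0],
  [0,0,0,-0.01,0,0,0],
  [0,0,0,-0.01,0,0,0],
])

```text
t: 5.35
ee_pos: [612.3, -117.5, 66.6]
orientation: [-2.113, -2.323, -0.001]
ft_force: [0.5, 8.7, 3.6]
width: 0.5
grasp_force: 4.1
```

>>> servo_tool([
  [0,0,0,-0.005,0,0,0],
  [0,0,0,-0.01,0,0,0],
  [0,0,0,-0.01,0,0,0],
])

```text
t: 5.72
ee_pos: [612.4, -117.9, 66.7]
orientation: [-2.112, -2.321, -0.003]
ft_force: [-0.5, 16.2, 4.5]
width: 0.6
grasp_force: 7.8
```

>>> servo_tool([
  [0,0,0,0.04,0,0,0],
  [0,0,0,0.08,0,0,0],
  [0,0,0,0.08,0,-0.3,0],
  [0,0,0,0.08,0,-0.6,0],
  [0,0,0,0,-0.3,-0.7,0],
  [0,0,0,0,-0.6,-0.7,0],
  [0,0,0,0,-0.9,-0.7,40],
  [0,0,0,0,-0.9,-0.7,40],
  [0,0,0,0,-0.9,-0.7,40],
])

```text
t: 6.85
ee_pos: [434.5, -138.2, 207.3]
orientation: [2.113, 2.322, 0.001]
ft_force: [-0.0, 0.9, -0.2]
width: 27.2
grasp_force: 0.0
```

```bash
python3 - <<'E'
from h import *
st(); p,d=grab('top','top1');S,_=grab('scene','scene1')
a=cv2.resize(p[185:245,280:360,::-1],None,fx=7,fy=7,interpolation=cv2.INTER_CUBIC)
b=cv2.resize(S[225:285,200:280,::-1],None,fx=7,fy=7,interpolation=cv2.INTER_CUBIC)
cv2.imwrite('pics/b1.png',np.vstack([cv2.resize(a,(400,300)),cv2.resize(b,(400,300))]))
q=np.load('pics/scene0.npz')['p'][185:220,335:385,::-1]; cv2.imwrite('pics/idx.png',cv2.resize(q,None,fx=12,fy=12,interpolation=cv2.INTER_CUBIC))
E
```

```text
t 6.85 pos [ 434.5 -138.2  207.3] rv [2.1127e+00 2.3223e+00 1.0000e-03] f [-0.   0.9 -0.2] w 27.2 g 0.0 q [-0.334  0.194  2.006 -0.     0.94  -0.428]
```

View pics/b1.png

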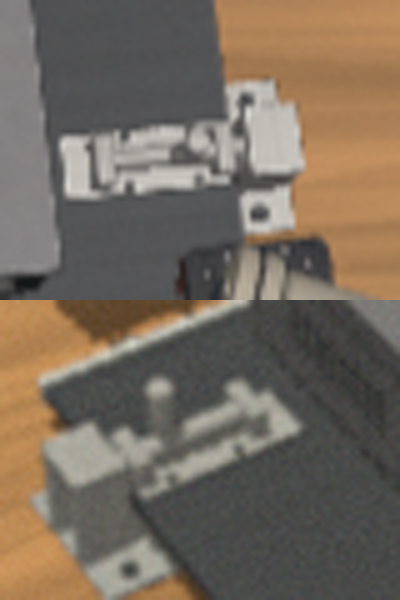

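```bash
python3 - <<'E'
from h import *
q=np.load('pics/scene0.npz')['p'][155:225,330:400,::-1];r=np.load('pics/top0.npz')['p'][150:230,175:215,::-1]
a=cv2.resize(q,(560,560),interpolation=cv2.INTER_CUBIC);b=cv2.resize(r,(240,480),interpolation=cv2.INTER_CUBIC)
im=np.zeros((560,800,3),np.uint8);im[:,:560]=a;im[:480,560:]=b;cv2.imwrite('pics/idx.png',im)
E
```

```text
(no output)
```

View pics/idx.png

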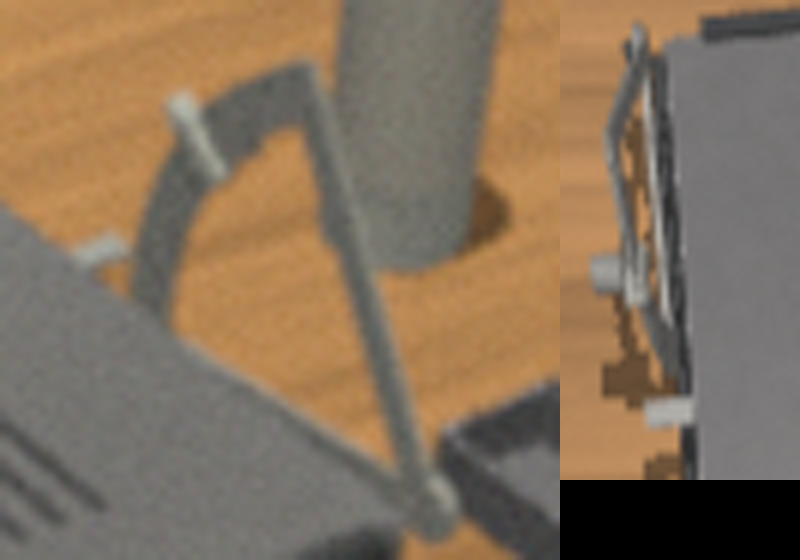

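The bolt crops show the knob moved along to the right-hand strap, at top-image (320.6,211.6), with the rod in the keeper. The index crop shows the index nib tip at scene (352.3,167.3) and its root at (357.5,176.9).

```bash
python3 - <<'E'
from h import *
psi=np.radians(5.4);xr=np.array([np.cos(psi),np.sin(psi),0]);yr=np.array([-np.sin(psi),np.cos(psi),0])
H=np.array([775,90.3,132])
k=ray('top',(320.4,211.4),[0,0,86],[0,0,1]);k2=ray('scene',(200+158/5-.4,225+83/5-.4),[0,0,86],[0,0,1])
print('knob',k,k2,'rel hinge y',(k-H)@yr,(k2-H)@yr, 'expected -215')
for nm,uv in [('tip',(352.3,167.3)),('root',(357.5,176.9)),('pivot',(384.8,218.6)),('hoodnib',(330+125/8,155+245/8))]:
  for off in (128,132,138):
    P=ray('scene',uv,H+off*yr,yr);v=P-H;print(nm,off,P.round(1),'rad',np.hypot(v@xr,v[2]).round(1),'ang',np.arctan2(v[2],-v@xr).round(3))
for uv in [(187.8,198.3),(182.5,195.5)]:
  P=ray('top',uv,H+135*yr,yr);v=P-H;print('top',P.round(1),np.hypot(v@xr,v[2]).round(1),np.arctan2(v[2],-v@xr).round(3))
print('predicted index tip vs angle')
for a in (.45,.55,.65,.75):
  P=H+132*yr+158*(-np.cos(a)*xr+np.array([0,0,np.sin(a)]));print(a,proj('scene',P).round(1),proj('top',P).round(1))
P=H+132*yr-162*xr; print('hoodnib pred',proj('scene',P),proj('top',P),'handle',(H-288*xr))
for a in (0,.6):
  P=H+132*yr+148*(-np.cos(a)*xr+np.array([0,0,np.sin(a)]));print('arc',a,proj('scene',P))
E
```

```text
knob [ 614.69777009 -138.10818992   86.        ] [ 611.5705177  -135.65018518   86.        ] rel hinge y -212.30873380795387 -209.5673373360995 expected -215
tip 128 [634.  205.5 218. ] rad 155.5 ang 0.586
tip 132 [629.2 209.1 214.1] rad 157.1 ang 0.55
tip 138 [622.  214.4 208.3] rad 160.0 ang 0.497
root 128 [657.2 207.7 201.2] rad 126.8 ang 0.577
root 132 [652.5 211.3 197.2] rad 128.4 ang 0.533
root 138 [645.5 216.7 191.2] rad 131.2 ang 0.468
pivot 128 [771.8 218.6 140.2] rad 12.1 ang 2.392
pivot 132 [767.7 222.2 136. ] rad 6.5 ang 2.484
pivot 138 [761.5 227.6 129.5] rad 2.5 ang -1.382
hoodnib 128 [614.4 203.7 148.3] rad 150.1 ang 0.109
hoodnib 132 [609.5 207.2 144.1] rad 154.2 ang 0.078
hoodnib 138 [602.1 212.6 137.7] rad 160.7 ang 0.035
top [632.5 212.4 194.4] 144.6 0.447
top [621.8 211.4 276.6] 202.1 0.798
predicted index tip vs angle
0.45 [349.9 170.1] [188.9 202.2]
0.55 [352.1 167. ] [187.8 198.2]
0.65 [354.7 164.4] [186.7 193.6]
0.75 [357.7 162.2] [185.6 188.5]
hoodnib pred [343.42738588 187.77698112] [193.61668097 214.57251395] handle [488.27815419  63.19680576 132.        ]
arc 0 [346.63214246 190.27032237]
arc 0.6 [355.24854223 168.91581721]
```

Both views put the knob about 210 mm right of the centreline, as expected for fully home, so the bolt is shot. Next is the handle grasp.

>>> servo_tool([
  [0,0,0,0.25,0.09,0,32],
  [0,0,0,0.5,0.18,0,32],
  [0,0,0,0.75,0.27,0,32],
  [0,0,0,0.98,0.35,0,32],
  [0,0,0,0.98,0.35,0,32],
  [0,0,0,0.98,0.35,0.1,32],
  [0,0,0,0.98,0.35,0.2,32],
  [0,0,0,0.98,0.35,0.2,32],
])

```text
t: 7.95
ee_pos: [483.9, 63.5, 165.3]
orientation: [-2.112, -2.323, 0.004]
ft_force: [0.3, 0.3, 0.9]
width: 32.1
grasp_force: 0.0
```

>>> servo_tool([
  [0,0,0,0,0.012,0.06,32],
  [0,0,0,0,0.012,0.12,32],
  [0,0,0,0,0.012,0.18,32],
  [0,0,0,0,0.012,0.24,32],
  [0,0,0,0,0.012,0.3,32],
  [0,0,0,0,0.012,0.3,32],
])

```text
t: 8.7
ee_pos: [486.2, 64.2, 105.6]
orientation: [-2.112, -2.323, 0.002]
ft_force: [-0.4, -0.5, 0.4]
width: 31.8
grasp_force: 0.0
```

```bash
python3 - <<'E'
from h import *
st(); p,d=grab('top','top2');S,_=grab('scene','scene2')
a=cv2.resize(p[210:290,210:290,::-1],(400,400),interpolation=cv2.INTER_CUBIC);b=cv2.resize(S[150:230,240:320,::-1],(400,400),interpolation=cv2.INTER_CUBIC)
cv2.imwrite('pics/g2.png',np.hstack([a,b]))
E
```

```text
t 8.7 pos [486.2  64.2 105.6] rv [-2.1125 -2.3235  0.0025] f [-0.4 -0.5  0.4] w 31.8 g 0.0 q [ 0.107  0.412  2.    -0.     0.732  0.012]
```

View pics/g2.png

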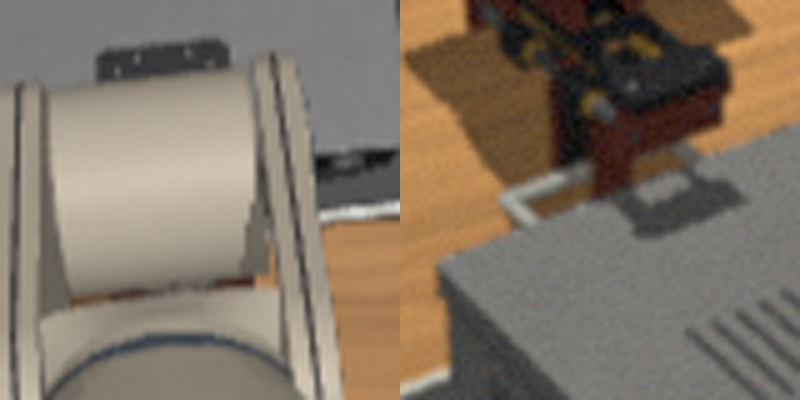

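The right half of the picture shows the fingers straddling the handle bar, with the rear finger between the bar and the hood at about crop (610,170). Forces are near zero, so I close the fingers.

>>> servo_tool([
  [0,0,0,0,0,0,20],
  [0,0,0,0,0,0,10],
  [0,0,0,0,0,0,0],
  [0,0,0,0,0,0,0],
  [0,0,0,0,0,0,0],
  [0,0,0,0,0,0,0],
  [0,0,0,0,0,0,0],
])

```text
t: 9.68
ee_pos: [485.7, 64.1, 106.6]
orientation: [-2.112, -2.323, 0.003]
ft_force: [-5.6, -0.9, 3.4]
width: 9.1
grasp_force: 30.0
```

>>> servo_tool([
  [0.017,0,0,0,-0.003,-0.036,0],
  [0.033,0,0,0,-0.005,-0.072,0],
  [0.067,0,0,0,-0.006,-0.144,0],
  [0.1,0,0,0,-0.003,-0.217,0],
  [0.133,0,0,0,0.003,-0.289,0],
  [0.167,0,0,0,0.013,-0.36,0],
  [0.167,0,0,0,0.013,-0.36,0],
  [0.167,0,0,0,0.013,-0.36,0],
])

```text
t: 10.68
ee_pos: [488.0, 64.4, 177.6]
orientation: [-1.99, -2.189, 0.279]
ft_force: [-5.8, 0.1, -8.2]
width: 8.9
grasp_force: 30.0
```

```bash
python3 - <<'E'
from h import *
o=st(); R=Rn.from_rotvec(o['orientation']).as_matrix();print(R.round(3));g=o['ee_pos']-18.7*R[:,2]
psi=np.radians(5.4);xr=np.array([np.cos(psi),np.sin(psi),0]);H=np.array([773.5,90.3,132]);v=g-H
a=np.arctan2(v[2],-v@xr);print('grasp',g,'hood ang',a+.0278,'r',np.hypot(v[2],v@xr))
S,_=grab('scene','scene3');cv2.imwrite('pics/g3.png',cv2.resize(S[140:240,240:400,::-1],(800,500),interpolation=cv2.INTER_CUBIC))
E
```

```text
t 10.675 pos [488.   64.4 177.6] rv [-1.9899 -2.1885  0.2792] f [-5.8  0.1 -8.2] w 8.9 g 30.0 q [0.105 0.413 1.795 0.003 1.187 0.009]
[[-0.095  0.964 -0.25 ]
 [ 0.995  0.092 -0.024]
 [ 0.    -0.251 -0.968]]
grasp [492.71861333  64.84691099 195.6589474 ] hood ang 0.24987243649453178 r 289.02825803076524
```

View pics/g3.png

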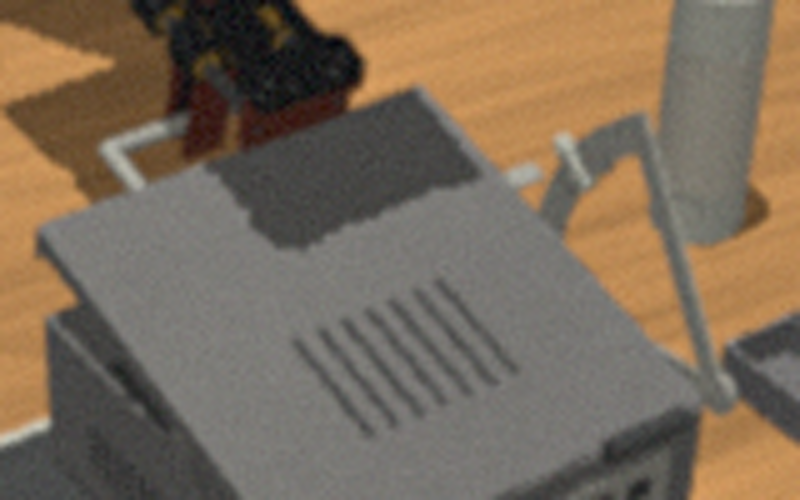

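The picture shows the hood partly raised, with its nib tip at full-image (348,174.6), below the index nib at (353,168) to (357,176). The model angle of 0.25 matches, so I continue to 0.45.

>>> servo_tool([
  [0.017,0,0,0,-0.003,-0.036,0],
  [0.033,0,0,0,-0.005,-0.072,0],
  [0.067,0,0,0,-0.006,-0.144,0],
  [0.1,0,0,0,-0.003,-0.217,0],
  [0.12,0,0,0,0.0,-0.26,0],
  [0.133,0,0,0,0.003,-0.289,0],
  [0.133,0,0,0,0.003,-0.289,0],
  [0.133,0,0,0,0.003,-0.289,0],
])

```text
t: 11.72
ee_pos: [502.8, 65.8, 233.7]
orientation: [-1.882, -2.07, 0.478]
ft_force: [-6.6, -0.7, -6.8]
width: 9.2
grasp_force: 30.0
```

```bash
cat >> h.py <<'E'
def ang():
    o=st(); R=Rn.from_rotvec(o['orientation']).as_matrix();g=o['ee_pos']-18.7*R[:,2]
    psi=np.radians(5.4);xr=np.array([np.cos(psi),np.sin(psi),0]);H=np.array([773.5,90.3,132]);v=g-H
    print('hood ang',np.arctan2(v[2],-v@xr)+.0278,'r',np.hypot(v[2],v@xr),'tilt',np.arcsin(-R[2,1]))
E
python3 - <<'E'
from h import *
ang()
I=[grab('scene','scene4_%d'%i)[0].astype(float) for i in range(6)];S=np.mean(I,0).astype(np.uint8)
T=grab('top','top4')[0]
a=cv2.resize(S[150:195,335:375,::-1],(480,540),interpolation=cv2.INTER_CUBIC);b=cv2.resize(T[170:230,170:205,::-1],(315,540),interpolation=cv2.INTER_CUBIC)
cv2.imwrite('pics/g4.png',np.hstack([a,b]))
E
```

```text
t 11.725 pos [502.8  65.8 233.7] rv [-1.8818 -2.0697  0.4778] f [-6.6 -0.7 -6.8] w 9.2 g 30.0 q [0.104 0.471 1.604 0.004 1.52  0.008]
hood ang 0.45038383606496873 r 288.9870034649468 tilt 0.4537201803786066
```

View pics/g4.png

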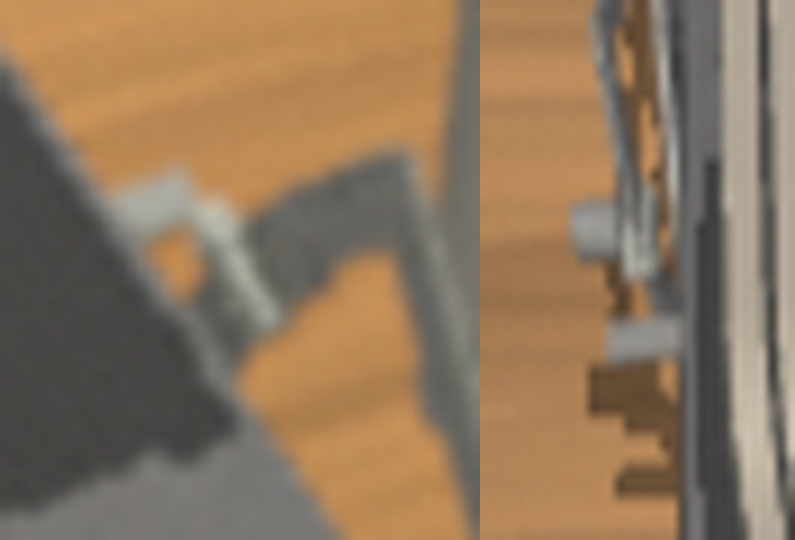

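The left crop shows the hood nib tip at scene (350.4,165.8) and the index nib tip at (352.3,167.3). In the right crop (top view) the hood nib centre is at row 207.8 and the index nib's front end at about (187.8,200). I'll fit these with the model.

```bash
python3 - <<'E'
from h import *
from scipy.optimize import least_squares as LS
psi=np.radians(5.4);xr=np.array([np.cos(psi),np.sin(psi),0]);yr=np.array([-np.sin(psi),np.cos(psi),0]);H=np.array([773.5,90.3,132.])
P=lambda a,r,off:H+off*yr+r*(-np.cos(a)*xr+np.array([0,0,np.sin(a)]))
ob=[(0,345.6,185.6),(.25,348,174.6),(.45,350.4,165.8)]
for off in (132,136,140,144):
  E=np.array([np.array(o[1:])-proj('scene',P(o[0],162,off)) for o in ob]);b=E.mean(0)
  s=LS(lambda x:proj('scene',P(x[0],158,132))+b-np.array([352.3,167.3]),[.55]);s2=LS(lambda x:proj('scene',P(x[0],158,x[1]))+b-np.array([352.3,167.3]),[.55,132])
  print(off,E.round(1).tolist(),'idx',s.x,s.fun.round(2),s2.x, 'arc root',)
for a in (.45,.5,.55,.6): print(a,'top hood',proj('top',P(a,162,138)).round(1),'idx',proj('top',P(a,158,132)).round(1))
# pixel sizes: arc corner points for bias check (quadrant arc top end etc.)
print('top obs hood (.., 207.8) at .45; idx (187.8,200)')
E
```

```text
132 [[2.5, -1.9], [2.7, -1.6], [1.6, -2.9]] idx [0.4652226] [-0.14 -0.09] [  0.45935691 132.87631013] arc root
136 [[1.3, -1.4], [1.5, -1.2], [0.4, -2.4]] idx [0.49270459] [-0.71 -0.5 ] [  0.45965464 136.78980594] arc root
140 [[0.2, -1.0], [0.3, -0.7], [-0.8, -1.9]] idx [0.52190403] [-1.22 -0.94] [  0.45995257 140.70303572] arc root
144 [[-1.0, -0.5], [-0.8, -0.2], [-1.9, -1.5]] idx [0.55295676] [-1.65 -1.39] [  0.46025072 144.61599909] arc root
0.45 top hood [186.5 204.3] idx [188.9 202.8]
0.5 top hood [186.  202.3] idx [188.4 200.9]
0.55 top hood [185.4 200.2] idx [187.8 198.8]
0.6 top hood [184.8 197.9] idx [187.2 196.5]
top obs hood (.., 207.8) at .45; idx (187.8,200)
```

>>> servo_tool([
  [0.012,0,0,0,-0.002,-0.025,0],
  [0.023,0,0,0,-0.004,-0.05,0],
  [0.035,0,0,0,-0.005,-0.076,0],
  [0.047,0,0,0,-0.006,-0.101,0],
  [0.047,0,0,0,-0.006,-0.101,0],
  [0.047,0,0,0,-0.006,-0.101,0],
])

```text
t: 12.82
ee_pos: [510.6, 66.5, 252.5]
orientation: [-1.842, -2.026, 0.543]
ft_force: [-8.1, 0.0, -7.6]
width: 9.2
grasp_force: 30.0
```

```bash
python3 - <<'E'
from h import *
ang()
T=np.mean([grab('top')[0].astype(float) for i in range(8)],0);S=np.mean([grab('scene')[0].astype(float) for i in range(8)],0)
np.savez('pics/m5.npz',T=T,S=S)
sat=lambda I:(I[...,0]-I[...,2])
print('top R-B / gray rows 190-214, cols 181-192');
T4=np.load('pics/top4.npz')['p'].astype(float)
for r in range(190,214): print(r,sat(T)[r,181:193].astype(int),T[r,181:193,1].astype(int),'|',T4[r,181:193,1].astype(int))
psi=np.radians(5.4);xr=np.array([np.cos(psi),np.sin(psi),0]);yr=np.array([-np.sin(psi),np.cos(psi),0])
for n,H in (('top',np.array([772.2,91.5,132.])),('scene',np.array([776.9,89,132.]))):
  P=lambda a,r,off:H+off*yr+r*(-np.cos(a)*xr+np.array([0,0,np.sin(a)]))
  for a in (.45,.5,.55,.6): print(n,a,'hood162',proj(n,P(a,162,132)).round(1),proj(n,P(a,162,140)).round(1),'172',proj(n,P(a,172,140)).round(1),'idx158',proj(n,P(a,158,132)).round(1),'130',proj(n,P(a,130,132)).round(1))
im=np.hstack([cv2.resize(S[150:195,335:375,::-1].astype(np.uint8),(480,540),interpolation=cv2.INTER_CUBIC),cv2.resize(T[175:225,175:201,::-1].astype(np.uint8),(312,540),interpolation=cv2.INTER_CUBIC)]);cv2.imwrite('pics/g5.png',im)
E
```

```text
t 12.825 pos [510.6  66.5 252.5] rv [-1.8418 -2.0257  0.5433] f [-8.1  0.  -7.6] w 9.2 g 30.0 q [0.104 0.501 1.533 0.004 1.632 0.008]
hood ang 0.520359385158247 r 288.95424922892084 tilt 0.524110530166884
top R-B / gray rows 190-214, cols 181-192
190 [96 94 95 90 26  4  8 35 45 42 12  2] [139 140 139 136 104 111  88 128 104  97 160 104] | [139 141 141 137 105 111  89 127 103 100 166  92]
191 [94 82 82 69 25  5  4  9 31 45 16  2] [137 134 133 127 100 119  90 137 114  91 133 104] | [138 134 134 128 101 121  91 137 115  96 156  95]
192 [47 36 34 24 13  5  4  7  8 47 19  1] [134 131 131 125  98 120  98 137 102  84 104 104] | [134 131 132 126 100 120  98 137 103  91 137  99]
193 [ 7  6  6  6  4  5  5  6  8 47 23  1] [141 141 140 137 109 114 104 137  99  78  92 104] | [141 142 142 139 110 116 106 138 100  86 125  98]
194 [ 7  7  6  6  5  7  5  6  8 44 22  1] [155 153 151 147 114 131 109 137  97  76  92 106] | [155 154 151 147 115 133 109 137  98  81 124  97]
195 [ 7  7  6  6  5  7  5  6 12 67 22  1] [154 152 151 149 113 154 115 137  99 104  92 106] | [156 153 152 149 114 155 117 137 101 10
[... 2718 characters left out ...]
62 [187.9 202.6] [184.7 202.9] 172 [184.6 205.9] idx158 [187.9 201.4] 130 [188. 193.]
top 0.55 hood162 [187.3 200.4] [184.1 200.8] 172 [184.  203.7] idx158 [187.3 199.3] 130 [187.6 191.3]
top 0.6 hood162 [186.7 198.1] [183.5 198.5] 172 [183.3 201.3] idx158 [186.8 197. ] 130 [187.1 189.5]
scene 0.45 hood162 [349.1 169.4] [351.5 168.5] 172 [349.4 165.5] idx158 [349.9 170.6] 130 [355.6 179. ]
scene 0.5 hood162 [350.2 167.8] [352.6 166.8] 172 [350.6 163.8] idx158 [351. 169.] 130 [356.5 177.7]
scene 0.55 hood162 [351.4 166.2] [353.8 165.3] 172 [351.9 162.1] idx158 [352.1 167.5] 130 [357.5 176.5]
scene 0.6 hood162 [352.6 164.8] [355.1 163.9] 172 [353.2 160.6] idx158 [353.4 166.1] 130 [358.6 175.4]
```

View pics/g5.png

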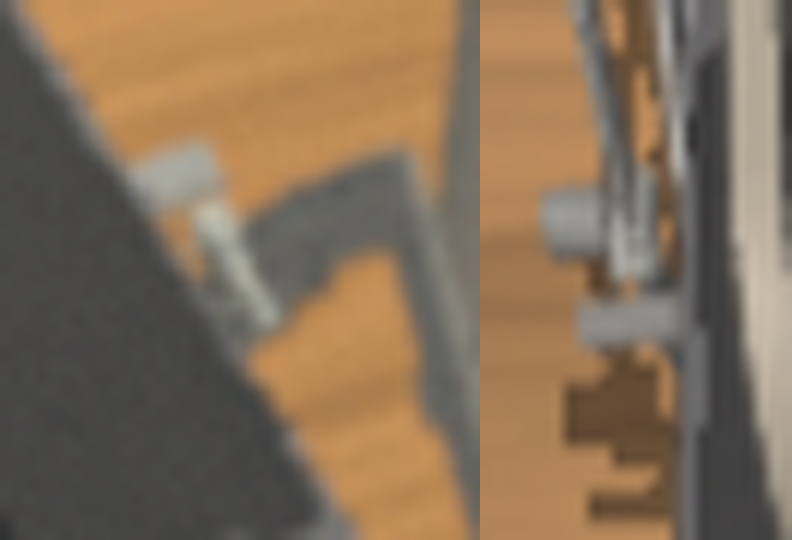

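The left crop shows the hood nib's inner edge at about (184,200) and the index tip at (207,207), almost level. Both views put the index about 0.01–0.025 rad higher than the hood, so I make a last small lift of about 0.016 rad and hold.

>>> servo_tool([
  [0.005,0,0,0,-0.001,-0.012,0],
  [0.011,0,0,0,-0.002,-0.023,0],
  [0.011,0,0,0,-0.002,-0.023,0],
  [0.011,0,0,0,-0.002,-0.023,0],
  [0.011,0,0,0,-0.002,-0.023,0],
  [0.011,0,0,0,-0.002,-0.023,0],
])

```text
t: 14.38
ee_pos: [512.5, 66.7, 256.7]
orientation: [-1.832, -2.015, 0.558]
ft_force: [-9.0, -0.8, -6.3]
width: 8.8
grasp_force: 30.0
```

```bash
python3 - <<'E'
from h import *
ang()
T=np.mean([grab('top')[0].astype(float) for i in range(6)],0)
print(T[197:206,184:190,1].astype(int))
ka=ray('top',(320.4,211.4),[0,0,86],[0,0,1])
T1=np.load('pics/top1.npz')['p'].astype(float)
print('bolt/keeper change',np.abs(T-T1)[200:225,292:340].mean())
print(ctrl.close_job())
E
```

```text
t 14.375 pos [512.5  66.7 256.7] rv [-1.8323 -2.0153  0.5584] f [-9.  -0.8 -6.3] w 8.8 g 30.0 q [0.104 0.508 1.516 0.004 1.658 0.008]
hood ang 0.5362963053423714 r 288.96604007998576 tilt 0.5405261695463246
[[128 120 168 141 138 111]
 [100  99 165 148 146 122]
 [ 73  89 162 162 159 121]
 [ 72  84 143 143 134 104]
 [ 82  86 115 129 115 110]
 [119 119 125 134 130 131]
 [139 139 140 139 139 139]
 [140 140 140 140 140 137]
 [133 131 131 128 129 125]]
bolt/keeper change 6.914074074074073
the job is handed in; nothing more can be done
None
```

I pushed the bolt home against its stop, then lifted the hood to about 0.536 rad, level with the index nib to within roughly 0.015 rad as far as the cameras show; the gripper is still holding it there and the job is handed in.

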